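# Release the dryer's filter slide

## Robot

A 7-joint arm with a two-finger parallel gripper is mounted at the origin on a cart in front of the work surface, level with it; the furniture and walls round the work are solid. World frame = base frame: x ahead of the robot, y to its left, z up, the work surface at z = 0. Lengths are in m, angles in rad, forces in N, time in s.
With the tool pointing down it reaches from about 0.425 to 0.925 m from the base axis. Payload 6.8 kg.
Tool frame: the origin (TCP) lies at the very end of the fingers, on their centre line; the grasp point (between the pads) lies 19 mm behind it; z points along the fingers, y is the line along which they close (so a half turn about z gives the same grasp; the last joint's range is limited). The gripper opens to 85 mm and grips with 20 to 120 N. Pads are 22 mm wide; open, the fingers measure 114 mm over their backs; the gripper's body (76 mm by 85 mm) begins 54 mm behind the grasp point. The pads swing forward as they close: fully open they stand 13 mm farther back than shut.
Start: joints at [1.197, 0.477, 0.022, 1.555, -0.011, 1.109, -0.083], TCP at [0.177, -0.651, 0.231] pointing down, gripper open.
Joint ranges: [-2.96, 2.96], [-0.34, 2.1], [-1.41, 1.46], [0.24, 2.44], [-1.37, 4.51], [0.17, 1.92], [-2.96, 2.96]. Speed limits (rad/s): [2.39, 2.39, 3.14, 3.14, 3.14, 3.14, 3.14].

## Interface

Orientations are given as a rotation vector (axis times angle).
In Python, from bench import get_obs, viewer, r gives the robot as it stands. The module is installed in compiled form; this text tells all that it offers.
- The arm moves only by the tool play_rows, never from a script. Its argument "commands" is a list that holds one entry, the list of rows, each a list of 5 numbers: the gripper's target within -1 to 1 (shut at 1, half-way at 0, fully open at -1), then the shift along the tool's x, y, z scaled (see below), then the turn about the tool's z scaled (see below). A call has 1 to 12 rows; each row is the pose to reach, as a shift and turn from the pose commanded when the call began, along the tool's axes at that moment; what a row does not reach only later rows make up. The controller multiplies each number of a shift by 0.2 m and each number of a turn by pi/2 rad. A row lasts 1/12 s, in which the tool goes at most 41.7 mm and 7.16 degrees, less where a joint would pass 70% of its speed; a pose out of reach is approached as far as the arm can. A call with a number of a shift or a turn outside -1 to 1 is refused whole. A call with a gripper value outside its range is refused whole. The fingers move at their own pace and stop on an object; "grip_force" is the grip in N (left out, the last holds). Time passes only in rows, so rows that repeat a pose let the fingers close. It gives the time, the measured TCP pose, the force, the opening and the grip force at its end, in the units of the state.
- get_obs(): the state, without advancing time (a new reading comes with each control period).
- viewer.grab_frame(name): name is "side" or "top" or "wrist"; returns a dict with "pixels" (420x560x3 uint8, red, green, blue), "fovy" (degrees; the focal length in pixels is half the picture's height over the tangent of half this angle, whatever the lens; pixels are square), "cx", "cy" (the principal point, pixels), "distortion" ([k1, k2, p1, p2, k3] as OpenCV has them; the pictures are not rectified), "world_to_cam" (4x4, takes a point from world to camera coordinates); the wrist camera has in their place "hand_eye" (4x4, takes a point from camera to tool coordinates, whose origin is the TCP and whose axes are the flange's). Camera axes: x right, y up, looking along -z (the intrinsics and any distortion apply to the point x, -y, -z); pixel columns grow to the right and rows downward; lengths in m; the calibration is good to about 2 mm. A picture is of the moment at which its call begins: read the wrist's pose just before it. There is no depth.
- r.hand_in(): hands the job in; it is judged then, once.
Trained networks look in a picture, given as the dict that the camera call returned (one of the last four; its "shot" number tells which), for a name from the list of things; names that differ only in an ending like _2 or _b are one class to them, and where a whole thing is asked for, a point or a joint stands for the part that bears it (a point fixed in the world has none). Each returns a list of dicts, best first, with "score" (0 to 1); they miss things now and then, are a little off and sometimes report something else, mostly with a low value. They report only what shows in the picture. A call takes as long as a camera call. They do not tell look-alikes from the thing itself.
- viewer.trace(picture, thing): "pixels" (420x560 bool, what is visible of it) and "rect" ([left, top, right, bottom] in pixels, round what is visible of it).
The state is a dict: "clock": time; "joints": joint angles; "qvel": joint speeds; "tau": joint torques, N m; "tcp_pos": TCP position; "orientation": TCP orientation; "contact_force": force on the tool from outside, world axes, zero at the start; "moment": the same for the moment, N m; "grip_width": finger opening in m; "gripper_force": force on a finger pad.
Only numpy, scipy, OpenCV 4.12 (cv2) and the standard library are available. Lean on these libraries where they do the work, as an engineer would, in place of code of your own. Each camera call takes 0.05 s, during which the arm holds its last target. There are 200 camera calls.

## Task

The filter of the bench air dryer is due for a change: turn the key that stands in the top hatch a quarter turn counter-clockwise, swing the hatch up to its stop and leave it standing open. Take the release pin from the holder on the dryer's left side, hold the sunken release button down with it while you push the filter slide out of the dryer's front, toward you, as far as it goes, then stand the pin fully home in its holder again. The release is plastic, so feel your way and do not force it, and leave the things standing round about alone.

Things in the scene. Friction and masses are not known exactly. Their poses are not given: they have to be found in the camera images.
- dryer: White bench air dryer, fixed, 190 (x) x 230 (y) x 115 mm high. Origin: centre of its underside on the bench; x to its back (away from the robot), y to its left side, z up; offsets below are in this frame, in mm. Top opening with the grey hatch: x and y -60 to 60. Under it a grey boss, 34 mm wide, with the release bore stands on the filter slide, its top at z 101.
- hatch (a joint): Angle of the grey hatch, 120 x 121 x 6 mm, rad: 0 shut (level with the dryer's top), 1.35 at its stop, where it leans over the opening. Hinged at its right edge, along x at y -60, z 112; the left edge swings up. A stiff hinge (about 7 N to lift at the key) holds it where it is left. Locked until the key has turned about 1.2 rad.
- hatch_hinge (a point): Middle of the hatch's hinge line; axes as the hatch's (x along the hinge line).
- latch_key (a joint): Turn of the steel key in the hatch's cam latch, rad: 0 locked (its bow along the dryer's y), 1.57 at its stop, unlocked (bow along x, parallel to the hinge). Grows counter-clockwise seen from above. Starts between 0 and 0.15. Needs about 0.1 N m. The key stays in the latch and serves as the hatch's handle.
- key_bar (a point): Middle of the top bar of the key's D-shaped bow: round steel, 10 mm thick, straight for 46 mm (along this point's y), 56 mm above the hatch's mid-plane, 110 mm from the hinge line; z away from the hatch. Below it the bow is open, 50 mm wide, 30 high. Grip across the bar's middle; parallel to the hinge, the bar can turn between the fingers as the hatch swings.
- filter_slide (a joint): How far the filter slide stands out of the dryer's front (toward the robot, -x), m: 0 home and locked, 0.050 at its stop. Sliding friction about 4 N.
- bore_mouth (a point): Centre of the mouth of the release bore in the boss (x 25, y 12, z 92 when home; moves with the slide). Bore 16 mm wide, 30 deep; it opens up and to the left along (0, 0.5, 0.866) in the dryer frame, so the pin leans 30 degrees. Axes as the dryer's. The steel button, 13 mm wide, lies 10 to 18 mm below the mouth along the bore; the depth differs from dryer to dryer and must be felt.
- release_button (a joint): How far the button is pressed along the bore, m: 0 up, 0.010 bottom. Sprung: 3 N to start, 6.5 N at 0.007 where the catch clears, 8 N at the bottom. It must stay beyond 0.007 for the first 19 mm of the slide's way, or the catch holds the slide. It moves with the slide: the pin in the bore holds it down and pushes the slide at once.
- pin_grip (a point): Centre of the release pin's handle; the pin stands upright in its holder. Black square handle 18 x 18 x 82 mm (this point half-way up, sides along this point's x and y), below it a collar 28 mm wide, 5 thick, then a steel shank 8 mm thick, 70 long, with a round tip. The tip lies 116 mm below this point, the collar's underside 46 mm below. 50 to 100 g.
- pin_seat (a point): Centre of the underside of the release pin's collar; z along the handle.
- release_pin: The release pin; origin at the centre of the collar's underside, z along the handle.
- holder_top (a point): Centre of the mouth of the pin's holder (x 0, y 139, z 100): a grey block 44 x 44 mm on the dryer's left side with an upright 18 mm hole right through; axes as the dryer's. The pin is home when its collar lies on it.
- cup_mid (a point): Point on the axis of a lidded sample cup (61 x 61 x 59 mm), 30 mm up, standing on the bench to the right of the dryer: leave alone.
- dish_mid (a point): Middle of a flat clear petri dish (92 x 92 x 15 mm) on the bench to the left of the pin holder: leave alone.
- bottle_mid (a point): Point on the axis of a reagent bottle (52 x 52 x 113 mm), 30 mm up, standing to the left of the dryer and behind the pin holder: leave alone.
Things that resemble listed ones, but are neither listed nor needed, are in the scene too. There is more than one size of the release_pin; the job needs the larger.

How it is judged:
By the outcome, as a careful person would: the job done as asked, in the order asked, and still so for the second after the job is handed in, with the robot touching nothing.
It also fails if it takes over 58 s, if anything falls off the work surface, if the arm or the gripper's body presses on something with over 40 N, if the wrist force passes 120 N, or if a joint passes its speed limit or range.

## Working session

There is one attempt and no reset: what is moved stays moved. The work goes in short steps, Python scripts to look and compute and a tool call to move; the robot and the scene stay as the last step left them, time stands still between calls to the robot, and variables do not carry over. Pictures are saved under pics/ and viewed, at most 10 in all, crops included, and the job is handed in when it is done.

Besides the shell and the picture viewer there is one more tool, called after "Call:" by a JSON object that holds its "api" and its "payload". play_rows: Moves the arm, as the interface text tells. Shifts and turns lie within -1 to 1; 1 stands for 0.2 m of shift or pi/2 rad of turn. Its arguments: {"type":"object","properties":{"commands":{"type":"array","items":{"type":"array","items":{"type":"array","items":{"type":"number","minimum":-1,"maximum":1}}}},"grip_force":{"type":"number"}},"required":["commands"]}

```bash
mkdir -p pics; cat > h.py <<'E'
import numpy as np, cv2
from scipy.spatial.transform import Rotation as R
from scipy.optimize import least_squares
from bench import get_obs, viewer, r
def grab(n,save=None):
    o=get_obs(); d=viewer.grab_frame(n)
    if save: cv2.imwrite('pics/'+save+'.png',d['pixels'][:,:,::-1])
    if n=='wrist':
        T=np.eye(4);T[:3,:3]=R.from_rotvec(o['orientation']).as_matrix();T[:3,3]=o['tcp_pos']
        d['world_to_cam']=np.linalg.inv(T@np.array(d['hand_eye']))
    f=210/np.tan(np.radians(d['fovy'])/2)
    d['K']=np.array([[f,0,d['cx']],[0,f,d['cy']],[0,0,1.]])
    return d
def proj(d,P):
    P=np.atleast_2d(P); W=np.array(d['world_to_cam']); c=P@W[:3,:3].T+W[:3,3]
    c=c*[1,-1,-1]
    return cv2.projectPoints(c.reshape(-1,1,3),np.zeros(3),np.zeros(3),d['K'],np.array(d['distortion'],float))[0].reshape(-1,2)
def ray(d,uv):
    p=cv2.undistortPoints(np.array(uv,float).reshape(-1,1,2),d['K'],np.array(d['distortion'],float)).reshape(2)
    W=np.array(d['world_to_cam']); v=W[:3,:3].T@np.array([p[0],-p[1],-1]); return -W[:3,:3].T@W[:3,3], v/np.linalg.norm(v)
def atz(d,uv,z):
    o,v=ray(d,uv); return o+v*(z-o[2])/v[2]
def cen(m):
    return np.argwhere(m).mean(0)[::-1]
E
python3 - <<'E'
from h import *
o=get_obs(); print({k:np.round(v,3) for k,v in o.items()})
for n in ['top','side']:
    d=grab(n,n+'0'); W=np.array(d['world_to_cam']); print(n,'campos',-W[:3,:3].T@W[:3,3],d['fovy'],d['distortion'])
    for t in ['dryer','hatch','latch_key','release_pin','holder_top','bore_mouth','cup_mid','dish_mid','bottle_mid','filter_slide']:
        for q in viewer.trace(d,t)[:3]: print(t,round(q['score'],2),q['rect'],np.round(cen(q['pixels']),1))
E
```

```text
{'clock': np.float64(0.0), 'joints': array([ 1.197,  0.478,  0.022,  1.556, -0.011,  1.109, -0.083]), 'qvel': array([ 0.   , -0.001, -0.001, -0.001, -0.001, -0.001,  0.   ]), 'tau': array([-0.0000e+00, -5.9644e+01,  1.6080e+00, -2.8119e+01,  1.2000e-02,
        9.0000e-03, -0.0000e+00]), 'tcp_pos': array([ 0.177, -0.651,  0.23 ]), 'orientation': array([-3.112e+00, -4.160e-01,  1.000e-03]), 'contact_force': array([-0.279, -0.276,  0.286]), 'moment': array([-0.008,  0.007,  0.023]), 'gripper_force': np.float64(0.0), 'grip_width': np.float64(0.086)}
top campos [ 0.38749876 -0.02354511  1.12420272] 51.77829777956161 [-0.00631535  0.          0.          0.          0.        ]
dryer 0.85 [203.3, 166.2, 324.4, 267.2] [269.9 218.6]
hatch 0.68 [202.7, 196.3, 218.2, 210.7] [212.5 202.7]
hatch 0.66 [234.6, 186.5, 301.3, 249.1] [270.  216.3]
latch_key 0.62 [233.9, 202.6, 265.7, 213.3] [250.5 209.3]
release_pin 0.74 [205.7, 190.9, 220.7, 213.3] [212.4 202.7]
release_pin 0.53 [171.5, 244.7, 187.2, 253.2] [179.6 248.1]
holder_top 0.72 [204.6, 169.4, 328.0, 270.3] [269.9 218.7]
bore_mouth 0.72 [25
[... 397 characters left out ...]
ampos [0.22056445 0.71088664 0.41818035] 57.81581804372715 [-0.06338396  0.          0.          0.          0.        ]
dryer 0.63 [218.4, 195.5, 350.2, 297.8] [289.6 243.4]
hatch 0.64 [254.5, 195.6, 324.0, 231.7] [288.  217.8]
latch_key 0.55 [266.2, 196.1, 286.0, 225.2] [276.5 209.9]
release_pin 0.74 [271.7, 264.9, 281.7, 311.9] [274.9 284.9]
release_pin 0.59 [240.5, 202.7, 256.7, 272.2] [247.3 226.5]
holder_top 0.77 [218.3, 194.6, 354.4, 297.7] [289.4 243.8]
bore_mouth 0.79 [314.1, 244.4, 344.8, 274.5] [328.6 260.3]
cup_mid 0.36 [336.1, 206.8, 349.6, 210.9] [343.7 210.9]
bottle_mid 0.86 [166.8, 236.3, 194.0, 296.0] [177.7 268.8]
filter_slide 0.84 [315.5, 243.8, 343.0, 279.1] [328.  260.5]
```

View pics/top0.png

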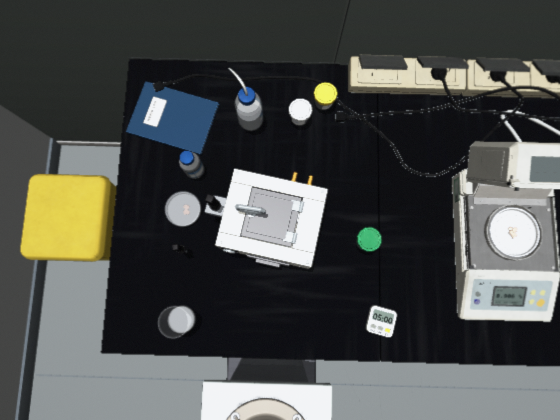

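View pics/side0.png

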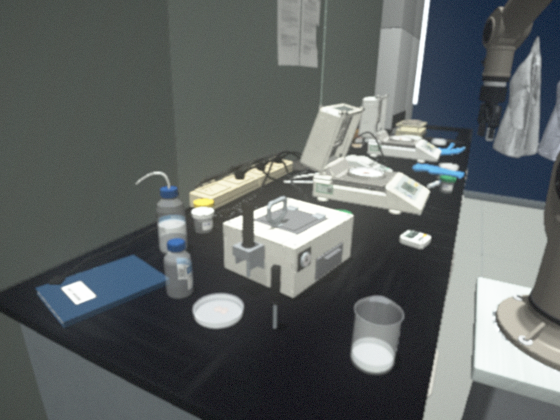

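```bash
cat >> h.py <<'E'
def D(p,P):  # dryer frame mm -> world
    c,s=np.cos(p[2]),np.sin(p[2]); P=np.atleast_2d(P)/1000.
    return np.c_[p[0]+c*P[:,0]-s*P[:,1],p[1]+s*P[:,0]+c*P[:,1],P[:,2]]
E
python3 - <<'E'
from h import *
t=grab('top'); s=grab('side')
mt=viewer.trace(t,'dryer')[0]['pixels']; ms=viewer.trace(s,'dryer')[0]['pixels']
hm=[q for q in viewer.trace(t,'hatch') if q['pixels'].sum()>1500][0]['pixels']
c,sz,a=cv2.minAreaRect(np.argwhere(hm)[:,::-1].astype(np.float32)); print('hatch',atz(t,c,.115),sz,a)
box=[[x,y,z] for x in(-95,95) for y in(-115,115) for z in(0,115)]
hol=[[x,y,z] for x in(-22,22) for y in(117,161) for z in(50,100)]
def sil(d,p,holder):
    m=np.zeros((420,560),np.uint8)
    for b in ([box,hol] if holder else [box]):
        cv2.fillConvexPoly(m,cv2.convexHull((proj(d,D(p,b))*16).round().astype(np.int32)),1,shift=4)
    return m>0
from scipy.optimize import minimize
for hld in (0,1):
  def f(p):
    e=0
    for d,m in((t,mt),(s,ms)):
        q=sil(d,p,hld); e+=1-(q&m).sum()/(q|m).sum()
    return e
  best=min((minimize(f,[*atz(t,c,.115)[:2],y],method='Nelder-Mead',options=dict(initial_simplex=[[*(atz(t,c,.115)[:2]+[a,b]),y+g] for a,b,g in((0,0,0),(.02,0,0),(0,.02,0),(0,0,.1))])) for y in(-.1,-.2,-.3)),key=lambda q:q.fun)
  print(hld,best.x,best.fun)
p=best.x
for n,q in dict(holder=[0,139,100],key=[0,50,168],bore=[25,12,92]).items(): print(n,D(p,[q]),proj(t,D(p,[q])),proj(s,D(p,[q])))
E
```

```text
hatch [0.55063368 0.01169516 0.115     ] (60.90074157714844, 50.458282470703125) 11.768289566040039
0 [ 0.54903724 -0.001009   -0.18674105] 0.19090374458855486
1 [ 0.54849635 -0.00183717 -0.19367522] 0.18533964220294374
holder [[0.57524922 0.13456402 0.1       ]] [[215.63569324 205.08694152]] [[247.62540346 244.25717262]]
key [[0.55811968 0.04722801 0.168     ]] [[249.70283354 208.09702766]] [[276.65384698 200.43992131]]
bore [[0.57533854 0.00512681 0.092     ]] [[269.43168403 207.17149282]] [[277.76487368 226.13112605]]
```

Call:
{"api": "play_rows", "payload": {"commands": [[[-1, 0.92, -0.955, -0.5, 0], [-1, 0.92, -0.955, -0.5, 0], [-1, 0.92, -0.955, -0.5, 0], [-1, 0.92, -0.955, -0.5, 0], [-1, 0.92, -0.955, -0.5, 0], [-1, 0.92, -0.955, -0.5, 0], [-1, 0.92, -0.955, -0.5, 0]]]}}

```text
clock: 1.93
tcp_pos: [0.3063, -0.416, 0.3327]
orientation: [3.113, 0.419, 0.002]
contact_force: [0.5, 0.2, -0.1]
grip_width: 0.0853
gripper_force: 0.0
```

Call:
{"api": "play_rows", "payload": {"commands": [[[-1, 0.92, -0.955, 0, 0], [-1, 0.92, -0.955, 0, 0], [-1, 0.92, -0.955, 0, 0], [-1, 0.92, -0.955, 0, 0], [-1, 0.92, -0.955, 0, 0], [-1, 0.92, -0.955, 0, 0], [-1, 0.92, -0.955, 0, 0]]]}}

```text
clock: 2.52
tcp_pos: [0.4346, -0.1799, 0.3319]
orientation: [-3.111, -0.428, -0.003]
contact_force: [0.2, 0.4, 1.6]
grip_width: 0.0853
gripper_force: 0.0
```

Call:
{"api": "play_rows", "payload": {"commands": [[[-1, 0.92, -0.955, 0, -0.7], [-1, 0.92, -0.955, 0, -0.7], [-1, 0.92, -0.955, 0, -0.7], [-1, 0.92, -0.955, 0, -0.7], [-1, 0.92, -0.955, 0, -0.7], [-1, 0.92, -0.955, 0, -0.7], [-1, 0.92, -0.955, 0, -0.7], [-1, 0.92, -0.955, 0, -0.7], [-1, 0.92, -0.955, 0, -0.7], [-1, 0.92, -0.955, 0, -0.7]]]}}

```text
clock: 3.35
tcp_pos: [0.5595, 0.047, 0.3311]
orientation: [-2.433, -1.987, 0.0]
contact_force: [0.4, -0.1, 0.0]
grip_width: 0.0853
gripper_force: 0.0
```

```bash
python3 - <<'E'
from h import *
o=get_obs(); print({k:np.round(o[k],3) for k in('clock','joints','tcp_pos','orientation','contact_force')})
print(R.from_rotvec(o['orientation']).as_matrix().round(3))
d=grab('wrist','w0'); print(d['fovy'],np.round(d['hand_eye'],3))
for t in ['hatch','latch_key','release_pin','dryer','holder_top']:
    for q in viewer.trace(d,t)[:2]: print(t,round(q['score'],2),q['rect'],np.round(cen(q['pixels']),1))
p=[.5485,-.0018,-.197]
print(proj(d,D(p,[[0,50,168],[0,27,168],[0,73,168],[0,139,187],[25,12,92],[60,60,115],[-60,60,115],[60,-60,115],[-60,-60,115],[95,115,115],[95,-115,115]])).round(0).tolist())
E
```

```text
{'clock': np.float64(3.35), 'joints': array([ 0.323,  0.271, -0.633,  1.669,  0.167,  1.257, -0.546]), 'tcp_pos': array([0.56 , 0.047, 0.331]), 'orientation': array([-2.433, -1.987,  0.   ]), 'contact_force': array([ 0.374, -0.052,  0.019])}
[[ 0.2   0.98 -0.  ]
 [ 0.98 -0.2   0.  ]
 [ 0.   -0.   -1.  ]]
68.34749157658689 [[ 0.001  0.958  0.287  0.073]
 [ 1.    -0.001  0.     0.   ]
 [ 0.001  0.287 -0.958 -0.143]
 [ 0.     0.     0.     1.   ]]
hatch 0.73 [229.5, 152.3, 333.4, 263.5] [282.2 213.6]
latch_key 0.84 [275.7, 151.3, 287.2, 219.9] [281.7 186.1]
release_pin 0.94 [269.3, 82.0, 293.9, 112.0] [280.3  97. ]
release_pin 0.76 [156.1, 29.9, 199.2, 61.7] [176.6  44. ]
dryer 0.63 [199.3, 77.0, 375.5, 300.2] [282.4 204.2]
dryer 0.43 [273.8, 150.1, 290.6, 220.3] [281.7 186.4]
holder_top 0.18 [234.9, 0.0, 304.7, 65.8] [269.3  29.1]
[[282.0, 190.0], [282.0, 211.0], [282.0, 167.0], [281.0, 96.0], [302.0, 205.0], [333.0, 171.0], [231.0, 171.0], [329.0, 263.0], [236.0, 264.0], [366.0, 122.0], [354.0, 300.0]]
```

View pics/w0.png

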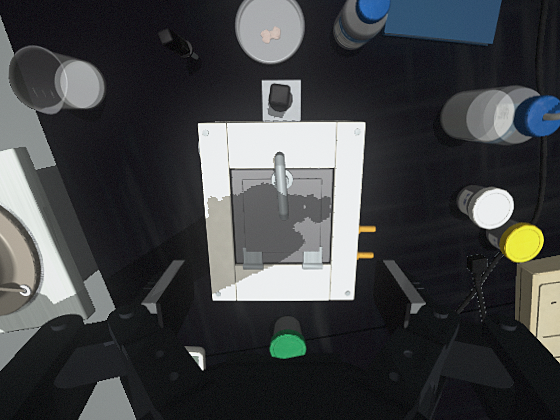

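Call:
{"api": "play_rows", "payload": {"commands": [[[0, 0, -0.007, 0.5, -0.045], [0, 0, -0.007, 0.8, -0.045], [0, 0, -0.007, 0.91, -0.045], [0, 0, -0.007, 0.91, -0.045], [0, 0, -0.007, 0.91, -0.045], [0, 0, -0.007, 0.91, -0.045], [1, 0, -0.007, 0.91, -0.045], [1, 0, -0.007, 0.91, -0.045], [1, 0, -0.007, 0.91, -0.045], [1, 0, -0.007, 0.91, -0.045], [1, 0, -0.007, 0.91, -0.045]]], "grip_force": 60}}

```text
clock: 4.57
tcp_pos: [0.558, 0.0474, 0.1515]
orientation: [2.365, 2.066, 0.001]
contact_force: [-5.9, 0.3, 4.6]
grip_width: 0.0077
gripper_force: 58.5
```

Call:
{"api": "play_rows", "payload": {"commands": [[[1, 0, 0, 0, -0.08], [1, 0, 0, 0, -0.16], [1, 0, 0, 0, -0.24], [1, 0, 0, 0, -0.32], [1, 0, 0, 0, -0.4], [1, 0, 0, 0, -0.48], [1, 0, 0, 0, -0.56], [1, 0, 0, 0, -0.64], [1, 0, 0, 0, -0.72], [1, 0, 0, 0, -0.8], [1, 0, 0, 0, -0.88], [1, 0, 0, 0, -0.96]]]}}

```text
clock: 5.57
tcp_pos: [0.5586, 0.048, 0.1516]
orientation: [0.313, 3.124, 0.001]
contact_force: [-3.4, 3.2, 2.5]
grip_width: 0.0082
gripper_force: 58.6
```

Call:
{"api": "play_rows", "payload": {"commands": [[[1, 0, 0, 0, 0], [1, 0, 0, 0, -0.01], [1, 0, 0, 0, -0.01]]]}}

```text
clock: 5.82
tcp_pos: [0.5587, 0.048, 0.1515]
orientation: [0.299, 3.125, 0.002]
contact_force: [-2.7, 2.5, 5.8]
grip_width: 0.0074
gripper_force: 58.9
```

```bash
python3 - <<'E'
from h import *
o=get_obs(); print({k:np.round(o[k],3) for k in('clock','joints','tcp_pos','orientation','contact_force','moment')})
M=R.from_rotvec(o['orientation']).as_matrix();print(M.round(3),np.degrees(np.arctan2(M[1,0],M[0,0])))
# hinge arc in tool coords relative to now
h=np.array([-60.,112]);b0=np.array([50.,168])-h
for a in np.linspace(.15,1.4,9):
    c,s=np.cos(a),np.sin(a); b=np.array([c*b0[0]-s*b0[1],s*b0[0]+c*b0[1]])-b0
    print(round(a,2),'dy,dz mm',b.round(1),'units',(b/200).round(3))
print('dryer y in tool',M.T@[np.sin(.197),np.cos(.197),0])
E
```

```text
{'clock': np.float64(5.817), 'joints': array([ 0.513,  0.552, -0.937,  1.863,  0.528,  0.995,  0.728]), 'tcp_pos': array([0.559, 0.048, 0.152]), 'orientation': array([2.990e-01, 3.125e+00, 2.000e-03]), 'contact_force': array([-2.704,  2.531,  5.824]), 'moment': array([0.54 , 0.82 , 0.006])}
[[-0.982  0.189  0.002]
 [ 0.189  0.982  0.001]
 [-0.002  0.001 -1.   ]] 169.07957977756965
0.15 dy,dz mm [-9.6 15.8] units [-0.048  0.079]
0.31 dy,dz mm [-22.   30.6] units [-0.11   0.153]
0.46 dy,dz mm [-36.5  43.2] units [-0.183  0.216]
0.62 dy,dz mm [-52.9  53.4] units [-0.264  0.267]
0.78 dy,dz mm [-70.6  61. ] units [-0.353  0.305]
0.93 dy,dz mm [-89.3  65.7] units [-0.446  0.328]
1.09 dy,dz mm [-108.5   67.4] units [-0.542  0.337]
1.24 dy,dz mm [-127.7   66.2] units [-0.638  0.331]
1.4 dy,dz mm [-146.5   61.9] units [-0.732  0.31 ]
dryer y in tool [-0.00640265  0.99997878  0.00119836]
```

Call:
{"api": "play_rows", "payload": {"commands": [[[1, 0, -0.022, -0.04, 0], [1, 0, -0.048, -0.079, 0], [1, 0, -0.078, -0.117, 0], [1, 0, -0.11, -0.153, 0], [1, 0, -0.145, -0.186, 0], [1, 0, -0.183, -0.216, 0], [1, 0, -0.223, -0.243, 0], [1, 0, -0.264, -0.267, 0], [1, 0, -0.264, -0.267, 0]]]}}

```text
clock: 6.57
tcp_pos: [0.5491, -0.0024, 0.2064]
orientation: [0.298, 3.124, 0.006]
contact_force: [-4.1, 6.4, 11.8]
grip_width: 0.0077
gripper_force: 59.9
```

Call:
{"api": "play_rows", "payload": {"commands": [[[1, 0, -0.044, -0.021, 0], [1, 0, -0.089, -0.038, 0], [1, 0, -0.135, -0.052, 0], [1, 0, -0.182, -0.061, 0], [1, 0, -0.23, -0.067, 0], [1, 0, -0.278, -0.07, 0], [1, 0, -0.326, -0.069, 0], [1, 0, -0.374, -0.064, 0], [1, 0, -0.41, -0.057, 0], [1, 0, -0.439, -0.05, 0], [1, 0, -0.45, -0.047, 0], [1, 0, -0.45, -0.047, 0]]]}}

```text
clock: 7.57
tcp_pos: [0.5325, -0.0905, 0.2149]
orientation: [0.297, 3.124, 0.005]
contact_force: [-2.7, 8.5, 10.2]
grip_width: 0.0076
gripper_force: 63.7
```

Call:
{"api": "play_rows", "payload": {"commands": [[[0.45, 0, 0, 0, 0], [0.45, 0, 0, 0, 0], [0.45, 0, 0, 0, 0], [0.45, 0, 0, 0, 0], [0.45, 0, 0, -0.1, 0], [0.45, 0, 0, -0.25, 0], [0.45, 0, 0, -0.37, 0], [0, 0, 0, -0.37, 0]]]}}

```text
clock: 8.23
tcp_pos: [0.5337, -0.0934, 0.2907]
orientation: [0.298, 3.12, -0.001]
contact_force: [1.1, 0.8, 0.3]
grip_width: 0.0342
gripper_force: 0.0
```

Call:
{"api": "play_rows", "payload": {"commands": [[[-0.5, 0.008, 0.2, 0, 0.08], [-0.5, 0.008, 0.4, 0, 0.16], [-0.5, 0.008, 0.6, 0, 0.24], [-0.5, 0.008, 0.8, 0, 0.32], [-0.5, 0.008, 1, 0, 0.4], [-0.5, 0.008, 1, 0, 0.48], [-0.5, 0.008, 1, 0, 0.56], [-0.5, 0.008, 1, 0, 0.64], [-0.5, 0.008, 1, 0, 0.72], [-0.5, 0.008, 1, 0, 0.8], [-0.5, 0.008, 1, 0, 0.88], [-0.5, 0.008, 1, 0, 0.95]]]}}

```text
clock: 9.23
tcp_pos: [0.5673, 0.1027, 0.2856]
orientation: [2.319, 2.119, -0.001]
contact_force: [0.0, -0.1, 0.5]
grip_width: 0.0641
gripper_force: 0.0
```

Call:
{"api": "play_rows", "payload": {"commands": [[[-0.5, 0.145, 0, 0, 0.05], [-0.5, 0.145, 0, 0, 0.05], [-0.5, 0.145, 0, 0, 0.05]]]}}

```text
clock: 9.48
tcp_pos: [0.5693, 0.1338, 0.2858]
orientation: [-2.39, -2.038, -0.0]
contact_force: [0.5, -1.2, -1.1]
grip_width: 0.0643
gripper_force: 0.0
```

```bash
python3 - <<'E'
from h import *
o=get_obs(); print({k:np.round(o[k],3) for k in('clock','joints','tcp_pos','contact_force')})
M=R.from_rotvec(o['orientation']).as_matrix();print(np.degrees(np.arctan2(M[1,0],M[0,0])))
d=grab('wrist','w1'); s=grab('side','s1'); p=[.5485,-.0018,-.197]
for n,im in(('w',d),('s',s)):
  for t in ['hatch','latch_key','release_pin','bottle_mid','filter_slide','bore_mouth']:
    for q in viewer.trace(im,t)[:2]: print(n,t,round(q['score'],2),q['rect'],np.round(cen(q['pixels']),1))
print(proj(d,D(p,[[0,139,187],[9,148,187],[-9,130,187],[0,139,100],[25,12,92],[25,12,101],[60,60,115],[-60,60,115],[95,115,115],[-95,115,115]])).round(0).tolist())
E
```

```text
{'clock': np.float64(9.483), 'joints': array([ 0.231,  0.37 , -0.733,  1.674,  0.262,  1.199, -0.723]), 'tcp_pos': array([0.569, 0.134, 0.286]), 'contact_force': array([ 0.519, -1.22 , -1.092])}
80.92417031591927
w hatch 0.6 [229.5, 338.3, 332.7, 357.3] [280.8 347.9]
w latch_key 0.68 [233.7, 341.8, 329.8, 359.5] [279.9 347.8]
w release_pin 0.75 [161.9, 109.2, 200.1, 130.2] [178.4 117.9]
w release_pin 0.66 [274.1, 169.2, 302.9, 215.9] [287.9 191.7]
w bottle_mid 0.58 [340.5, 71.8, 413.9, 116.6] [376.5  94.3]
w filter_slide 0.9 [236.4, 253.9, 335.8, 309.3] [283.8 280.1]
w bore_mouth 0.54 [299.1, 276.6, 308.5, 311.5] [302.8 293.9]
s hatch 0.91 [280.3, 158.5, 329.3, 215.3] [305.  185.7]
s hatch 0.31 [335.2, 207.3, 350.3, 211.9] [342.8 210.6]
s latch_key 0.71 [293.1, 155.7, 328.2, 176.1] [310.  164.9]
s release_pin 0.92 [272.9, 262.7, 280.2, 317.6] [274.4 287.2]
s release_pin 0.9 [242.4, 200.6, 256.8, 274.5] [247.5 229.3]
s bottle_mid 0.83 [165.3, 236.5, 196.6, 296.2] [177.9 270. ]
s filter_slide 0.66 [275.2, 223.5, 344.9, 280.8] [319.6 253.9]
s bore_mouth 0.84 [273.0, 222.4, 344.0, 278.4] [318.3 253.5]
[[291.0, 206.0], [302.0, 196.0], [279.0, 216.0], [289.0, 183.0], [305.0, 284.0], [305.0, 288.0], [340.0, 258.0], [232.0, 254.0], [377.0, 212.0], [199.0, 205.0]]
```

View pics/w1.png

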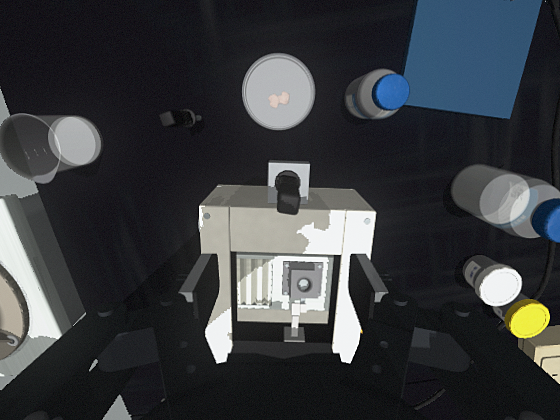

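View pics/s1.png

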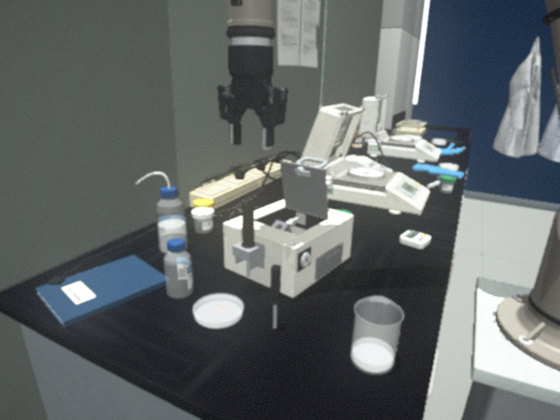

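Call:
{"api": "play_rows", "payload": {"commands": [[[-0.5, 0.009, 0.024, 0.2, 0.025], [-0.5, 0.009, 0.024, 0.4, 0.025], [-0.5, 0.009, 0.024, 0.6, 0.025], [-0.5, 0.009, 0.024, 0.775, 0.025], [-0.5, 0.009, 0.024, 0.775, 0.025], [-0.5, 0.009, 0.024, 0.775, 0.025], [1, 0.009, 0.024, 0.775, 0.025], [1, 0.009, 0.024, 0.775, 0.025], [1, 0.009, 0.024, 0.775, 0.025], [1, 0.009, 0.024, 0.775, 0.025], [1, 0.009, 0.024, 0.775, 0.025], [1, 0.009, 0.024, 0.775, 0.025]]], "grip_force": 60}}

```text
clock: 11.18
tcp_pos: [0.576, 0.1336, 0.1332]
orientation: [2.432, 1.986, 0.004]
contact_force: [-0.9, -1.5, 7.4]
grip_width: 0.0174
gripper_force: 58.4
```

Call:
{"api": "play_rows", "payload": {"commands": [[[1, 0, 0, -0.14, 0], [1, 0, 0, -0.275, 0], [1, 0, 0, -0.275, 0], [1, 0.025, 0, -0.275, 0], [1, 0.062, 0, -0.274, 0], [1, 0.1, 0, -0.2725, 0], [1, 0.132, 0, -0.268, 0], [1, 0.164, 0, -0.262, 0], [1, 0.227, 0, -0.2435, 0], [1, 0.295, 0, -0.2135, 0], [1, 0.303, 0, -0.209, 0], [1, 0.303, 0, -0.209, 0]]]}}

```text
clock: 12.18
tcp_pos: [0.5858, 0.1935, 0.1718]
orientation: [-2.43, -1.989, 0.003]
contact_force: [-1.3, -1.4, 1.5]
grip_width: 0.0172
gripper_force: 58.9
```

```bash
python3 - <<'E'
from h import *
o=get_obs(); print({k:np.round(o[k],3) for k in('clock','tcp_pos','contact_force')})
d=grab('wrist','w2'); s=grab('side','s2')
a=cv2.resize(s['pixels'][130:300,190:340],None,fx=2.4,fy=2.4,interpolation=2)[:,:,::-1]
b=d['pixels'][:,:,::-1][130:340,180:400]; b=cv2.resize(b,None,fx=1.9,fy=1.9); h=min(len(a),len(b))
cv2.imwrite('pics/c2.png',np.hstack([a[:h],b[:h]])[:, :800]); print(a.shape,b.shape)
E
```

```text
{'clock': np.float64(12.183), 'tcp_pos': array([0.586, 0.194, 0.172]), 'contact_force': array([-1.323, -1.432,  1.546])}
(408, 360, 3) (399, 418, 3)
```

View pics/c2.png

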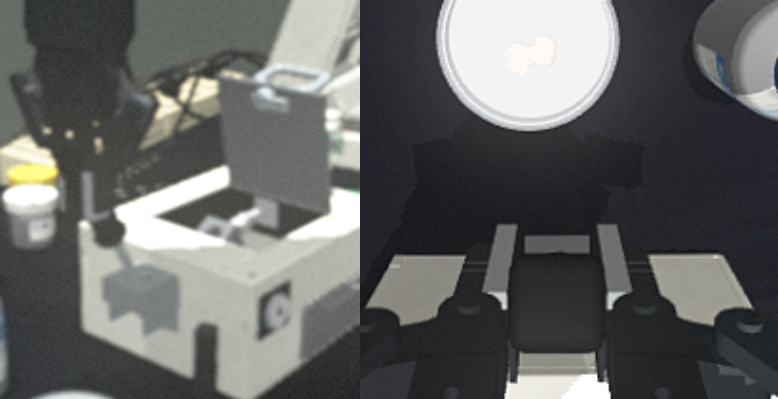

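Call:
{"api": "play_rows", "payload": {"commands": [[[1, 0.045, 0, -0.078, 0], [1, 0.09, 0, -0.155, 0], [1, 0.09, 0, -0.25, 0], [1, 0, 0.02, -0.25, 0], [1, -0.15, 0.08, -0.25, 0], [1, -0.3, 0.133, -0.25, 0], [1, -0.45, 0.133, -0.25, 0], [1, -0.57, 0.133, -0.25, 0], [1, -0.57, 0.133, -0.2, 0], [1, -0.57, 0.133, -0.15, 0], [1, -0.57, 0.133, -0.15, 0], [1, -0.57, 0.133, -0.15, 0]]]}}

```text
clock: 13.28
tcp_pos: [0.5896, 0.0772, 0.2022]
orientation: [-2.43, -1.989, 0.0]
contact_force: [-0.1, -0.4, 0.6]
grip_width: 0.0175
gripper_force: 58.6
```

```bash
cat >> h.py <<'E'
P0=[.5485,-.0018,-.197]
def st():
    o=get_obs(); t=o['tcp_pos']; c,s=np.cos(P0[2]),np.sin(P0[2]); a=t[0]-P0[0];b=t[1]-P0[1]
    M=R.from_rotvec(o['orientation']).as_matrix()
    F=o['contact_force']
    print('t',round(o['clock'],2),'grip dryer mm',np.round([1e3*(c*a+s*b),1e3*(-s*a+c*b),1e3*t[2]+19],1),'th',np.degrees(np.arctan2(M[1,0],M[0,0])).round(1),'F dryer',np.round([c*F[0]+s*F[1],-s*F[0]+c*F[1],F[2]],1),'mom',np.round(o['moment'],2))
    return np.array([1e3*(c*a+s*b),1e3*(-s*a+c*b),1e3*t[2]+19])
E
python3 - <<'E'
from h import *
g=st(); d=grab('wrist'); s=grab('side')
u=np.array([0,.515,.857]);tip=g-122.2*u; print('tip',tip)
print(proj(d,D(P0,[tip,[25,12,92],g-52*u])).round(0).tolist(),proj(s,D(P0,[tip,[25,12,92],g-52*u])).round(1).tolist())
a=cv2.resize(s['pixels'][150:270,220:340],None,fx=3.3,fy=3.3,interpolation=2)[:,:,::-1]
b=d['pixels'][:,:,::-1][200:420,180:400]; b=cv2.resize(b,None,fx=1.8,fy=1.8)
cv2.imwrite('pics/c3.png',np.hstack([a,b])[:, :800]); print(a.shape,b.shape)
E
```

```text
t 13.28 grip dryer mm [ 24.8  85.5 221.2] th 78.6 F dryer [-0.  -0.4  0.6] mom [ 0.05 -0.   -0.05]
tip [ 24.8018418   22.5956923  116.52286709]
[[283.0, 285.0], [284.0, 281.0], [283.0, 284.0]] [[275.1, 217.2], [277.8, 226.1], [264.7, 194.9]]
(396, 396, 3) (396, 396, 3)
```

View pics/c3.png

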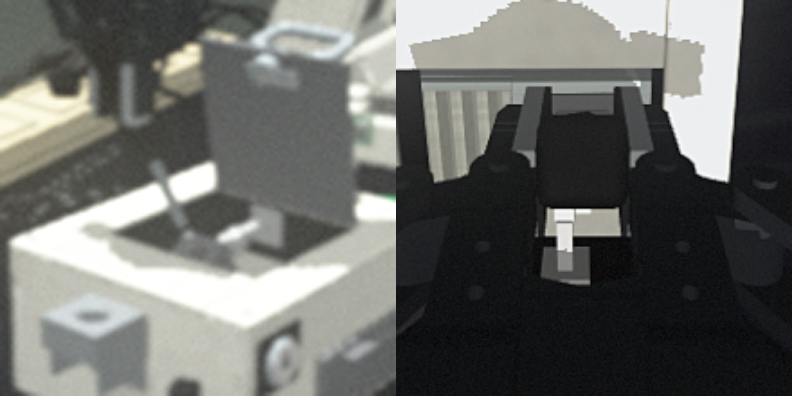

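Call:
{"api": "play_rows", "payload": {"commands": [[[1, -0.003, 0.001, 0.036, 0], [1, -0.018, 0.001, 0.063, 0], [1, -0.034, 0.001, 0.09, 0], [1, -0.05, 0.001, 0.117, 0], [1, -0.066, 0.001, 0.144, 0], [1, -0.066, 0.001, 0.144, 0], [1, -0.066, 0.001, 0.144, 0]]]}}

```text
clock: 13.97
tcp_pos: [0.5875, 0.0621, 0.1737]
orientation: [-2.433, -1.986, 0.001]
contact_force: [-0.5, -1.2, -0.8]
grip_width: 0.0174
gripper_force: 58.6
```

```bash
python3 - <<'E'
from h import *
g=st(); print(g-122.2*np.array([0,.515,.857]))
E
```

```text
t 13.97 grip dryer mm [ 25.7  70.3 192.7] th 78.5 F dryer [-0.2 -1.2 -0.8] mom [ 0.02  0.04 -0.01]
[25.7061869   7.36611607 87.9323245 ]
```

Call:
{"api": "play_rows", "payload": {"commands": [[[1, -0.003, 0, 0.009, 0], [1, -0.005, 0, 0.017, 0], [1, -0.005, 0, 0.017, 0], [1, -0.005, 0, 0.017, 0]]]}}

```text
clock: 14.3
tcp_pos: [0.5875, 0.0617, 0.1708]
orientation: [2.433, 1.988, 0.0]
contact_force: [-0.9, -0.3, -1.0]
grip_width: 0.0175
gripper_force: 58.6
```

Call:
{"api": "play_rows", "payload": {"commands": [[[1, -0.004, 0, 0.007, 0], [1, -0.0075, 0, 0.013, 0], [1, -0.0075, 0, 0.013, 0], [1, -0.0075, 0, 0.013, 0]]]}}

```text
clock: 14.63
tcp_pos: [0.5871, 0.06, 0.168]
orientation: [-2.433, -1.987, 0.0]
contact_force: [-0.7, 0.0, -1.8]
grip_width: 0.0173
gripper_force: 58.6
```

Call:
{"api": "play_rows", "payload": {"commands": [[[1, -0.004, 0, 0.007, 0], [1, -0.0075, 0, 0.013, 0], [1, -0.0075, 0, 0.013, 0], [1, -0.0075, 0, 0.013, 0]]]}}

```text
clock: 14.97
tcp_pos: [0.5869, 0.0587, 0.1655]
orientation: [2.433, 1.988, 0.0]
contact_force: [0.4, 0.1, 0.7]
grip_width: 0.0171
gripper_force: 58.7
```

```bash
python3 - <<'E'
from h import *
g=st(); print(g-122.2*np.array([0,.515,.857]))
E
```

```text
t 14.97 grip dryer mm [ 25.9  66.9 184.5] th 78.5 F dryer [0.4 0.2 0.7] mom [-0.01  0.   -0.03]
[25.85347586  3.93010582 79.76533848]
```

Call:
{"api": "play_rows", "payload": {"commands": [[[1, -0.005, 0, 0.0087, 0], [1, -0.005, 0, 0.0087, 0], [1, -0.005, 0, 0.0087, 0]]]}}

```text
clock: 15.22
tcp_pos: [0.5869, 0.058, 0.1641]
orientation: [2.433, 1.988, 0.001]
contact_force: [-0.6, 1.5, 2.5]
grip_width: 0.0175
gripper_force: 59.0
```

Call:
{"api": "play_rows", "payload": {"commands": [[[1, -0.005, 0, 0.0087, 0], [1, -0.005, 0, 0.0087, 0], [1, -0.005, 0, 0.0087, 0]]]}}

```text
clock: 15.47
tcp_pos: [0.5867, 0.057, 0.1622]
orientation: [2.433, 1.988, 0.001]
contact_force: [-0.3, 0.9, 4.8]
grip_width: 0.0172
gripper_force: 59.1
```

Call:
{"api": "play_rows", "payload": {"commands": [[[1, -0.005, 0, 0.0087, 0], [1, -0.005, 0, 0.0087, 0], [1, -0.005, 0, 0.0087, 0]]]}}

```text
clock: 15.72
tcp_pos: [0.5865, 0.056, 0.1604]
orientation: [2.433, 1.988, 0.001]
contact_force: [-0.3, 2.0, 3.1]
grip_width: 0.0173
gripper_force: 59.2
```

```bash
python3 - <<'E'
from h import *
g=st(); print(g-122.2*np.array([0,.515,.857]))
E
```

```text
t 15.72 grip dryer mm [ 25.9  64.1 179.4] th 78.5 F dryer [-0.7  2.   3.1] mom [ 0.37  0.05 -0.04]
[25.94918049  1.18630037 74.7138268 ]
```

Call:
{"api": "play_rows", "payload": {"commands": [[[1, -0.005, 0, 0.0087, 0], [1, -0.005, 0, 0.0087, 0], [1, -0.005, 0, 0.0087, 0]]]}}

```text
clock: 15.97
tcp_pos: [0.5863, 0.0551, 0.1588]
orientation: [2.433, 1.988, 0.001]
contact_force: [-0.7, 2.2, 5.2]
grip_width: 0.0173
gripper_force: 59.4
```

Call:
{"api": "play_rows", "payload": {"commands": [[[1, -0.004, 0, 0.0065, 0], [1, -0.004, 0, 0.0065, 0], [1, -0.004, 0, 0.0065, 0]]]}}

```text
clock: 16.22
tcp_pos: [0.5862, 0.0545, 0.1577]
orientation: [2.433, 1.988, 0.001]
contact_force: [0.1, 2.7, 6.5]
grip_width: 0.0171
gripper_force: 59.4
```

```bash
python3 - <<'E'
from h import *
for i in range(5):
    g=st(); grab('top')
t=g-122.2*np.array([0,.515,.857])-[25,12,92]; print(t,-t@[0,.5,.866])
E
```

```text
t 16.22 grip dryer mm [ 26.   62.6 176.7] th 78.5 F dryer [-0.4  2.6  6.5] mom [ 0.45  0.19 -0.07]
t 16.27 grip dryer mm [ 26.   62.5 176.6] th 78.5 F dryer [-0.4  2.3  5.7] mom [ 0.44  0.19 -0.03]
t 16.32 grip dryer mm [ 25.9  62.6 176.7] th 78.5 F dryer [-0.4  1.5  5.6] mom [ 0.44  0.16 -0.07]
t 16.37 grip dryer mm [ 26.   62.6 176.7] th 78.5 F dryer [-0.5  1.8  4.5] mom [ 0.46  0.15 -0.03]
t 16.42 grip dryer mm [ 26.   62.6 176.7] th 78.5 F dryer [-1.3  2.6  6. ] mom [ 0.44  0.21 -0.09]
[  0.98681703 -12.35173609 -20.01789016] 23.51136092557467
```

Call:
{"api": "play_rows", "payload": {"commands": [[[1, -0.0055, 0, 0.0095, 0], [1, -0.0055, 0, 0.0095, 0], [1, -0.0055, 0, 0.0095, 0], [1, -0.0055, 0, 0.0095, 0]]]}}

```text
clock: 16.8
tcp_pos: [0.5861, 0.0537, 0.1561]
orientation: [2.432, 1.988, 0.002]
contact_force: [-0.6, 2.5, 7.0]
grip_width: 0.0173
gripper_force: 59.8
```

```bash
python3 - <<'E'
from h import *
for i in range(5):
    g=st(); grab('top')
t=g-122.2*np.array([0,.515,.857])-[25,12,92]; print(t,-t@[0,.5,.866])
E
```

```text
t 16.8 grip dryer mm [ 26.   61.8 175.1] th 78.5 F dryer [-1.1  2.3  7. ] mom [ 0.45  0.34 -0.08]
t 16.85 grip dryer mm [ 26.   61.8 175.1] th 78.5 F dryer [-1.6  2.6  8. ] mom [ 0.49  0.28 -0.11]
t 16.9 grip dryer mm [ 26.   61.8 175.1] th 78.5 F dryer [-1.9  2.3  8.1] mom [ 0.49  0.33 -0.06]
t 16.95 grip dryer mm [ 26.   61.8 175.1] th 78.5 F dryer [-1.5  2.7  7.3] mom [ 0.45  0.37 -0.08]
t 17.0 grip dryer mm [ 26.1  61.8 175.1] th 78.5 F dryer [-1.3  3.6  8.1] mom [ 0.48  0.26 -0.09]
[  1.05815014 -13.11323851 -21.60741244] 25.268638424296732
```

Call:
{"api": "play_rows", "payload": {"commands": [[[1, 0, -0.015, 0, 0], [1, 0, -0.03, 0, 0], [1, 0, -0.045, 0, 0], [1, 0, -0.06, 0, 0], [1, 0, -0.075, 0, 0], [1, 0, -0.09, 0, 0], [1, 0, -0.09, 0, 0]]]}}

```text
clock: 17.63
tcp_pos: [0.5706, 0.0571, 0.157]
orientation: [2.429, 1.987, 0.008]
contact_force: [4.0, 1.9, 6.0]
grip_width: 0.0173
gripper_force: 59.6
```

```bash
python3 - <<'E'
from h import *
for i in range(2):
    g=st(); d=grab('wrist')
for q in viewer.trace(d,'filter_slide')[:2]: print(q['score'],q['rect'])
s=grab('side')
for q in viewer.trace(s,'filter_slide')[:2]: print(q['score'],q['rect'])
E
```

```text
t 17.63 grip dryer mm [ 10.1  62.1 176. ] th 78.6 F dryer [3.6 2.6 6. ] mom [ 0.26 -1.12  0.23]
t 17.68 grip dryer mm [ 10.2  62.  175.9] th 78.5 F dryer [2.9 2.4 6. ] mom [ 0.26 -1.1   0.18]
0.87 [191.8, 233.5, 335.7, 324.4]
0.66 [104.0, 68.0, 423.5, 390.8]
0.72 [286.8, 225.9, 347.6, 281.9]
0.28 [297.0, 155.1, 330.0, 180.0]
```

Call:
{"api": "play_rows", "payload": {"commands": [[[1, -0.004, 0, 0.007, 0], [1, -0.004, 0, 0.007, 0], [1, -0.004, -0.02, 0.007, 0], [1, -0.004, -0.04, 0.007, 0], [1, -0.004, -0.06, 0.007, 0], [1, -0.004, -0.08, 0.007, 0], [1, -0.004, -0.08, 0.007, 0]]]}}

```text
clock: 18.47
tcp_pos: [0.555, 0.0598, 0.156]
orientation: [2.429, 1.987, 0.01]
contact_force: [4.1, 2.5, 9.3]
grip_width: 0.0173
gripper_force: 60.0
```

```bash
python3 - <<'E'
from h import *
g=st(); s=grab('side'); st()
for q in viewer.trace(s,'filter_slide')[:1]: print(q['score'],q['rect'])
E
```

```text
t 18.47 grip dryer mm [ -5.7  61.7 175. ] th 78.6 F dryer [3.5 3.2 9.3] mom [ 0.13 -1.02  0.23]
t 18.52 grip dryer mm [ -5.6  61.7 175. ] th 78.6 F dryer [3.2 3.8 9. ] mom [ 0.27 -0.95  0.22]
0.89 [289.8, 225.4, 355.0, 285.9]
```

Call:
{"api": "play_rows", "payload": {"commands": [[[1, 0, -0.02, 0, 0], [1, 0, -0.04, 0, 0], [1, 0, -0.06, 0, 0], [1, 0, -0.08, 0, 0], [1, 0, -0.1, 0, 0], [1, 0, -0.11, 0, 0], [1, 0, -0.11, 0, 0]]]}}

```text
clock: 19.15
tcp_pos: [0.5337, 0.0642, 0.1559]
orientation: [2.429, 1.987, 0.01]
contact_force: [3.0, 3.6, 8.3]
grip_width: 0.0173
gripper_force: 59.9
```

Call:
{"api": "play_rows", "payload": {"commands": [[[1, 0, -0.01, 0, 0], [1, 0, -0.02, 0, 0], [1, 0, -0.02, 0, 0]]]}}

```text
clock: 19.4
tcp_pos: [0.5305, 0.065, 0.1559]
orientation: [2.429, 1.986, 0.012]
contact_force: [5.9, 2.8, 7.4]
grip_width: 0.017
gripper_force: 59.7
```

```bash
python3 - <<'E'
from h import *
g=st(); s=grab('side'); st()
for q in viewer.trace(s,'filter_slide')[:1]: print(q['score'],q['rect'])
E
```

```text
t 19.4 grip dryer mm [-30.8  62.  174.9] th 78.6 F dryer [5.2 3.9 7.4] mom [ 0.44 -1.66  0.25]
t 19.45 grip dryer mm [-30.7  62.  174.9] th 78.6 F dryer [5.1 4.1 7.2] mom [ 0.47 -1.63  0.28]
0.93 [293.0, 230.1, 363.5, 291.1]
```

Call:
{"api": "play_rows", "payload": {"commands": [[[1, 0, -0.01, 0, 0], [1, 0, -0.015, 0, 0], [1, 0, -0.015, 0, 0]]]}}

```text
clock: 19.75
tcp_pos: [0.5295, 0.0651, 0.1561]
orientation: [2.426, 1.985, 0.017]
contact_force: [10.3, 1.8, 2.2]
grip_width: 0.0173
gripper_force: 60.0
```

```bash
python3 - <<'E'
from h import *
g=st(); s=grab('side'); st()
for q in viewer.trace(s,'filter_slide')[:1]: print(q['score'],q['rect'])
E
```

```text
t 19.75 grip dryer mm [-31.8  61.8 175.1] th 78.6 F dryer [9.7 3.8 2.2] mom [ 0.1  -3.14  0.57]
t 19.8 grip dryer mm [-31.7  61.8 175.2] th 78.6 F dryer [10.   3.   3.1] mom [ 0.13 -3.12  0.57]
0.86 [291.2, 228.7, 363.0, 288.4]
```

Call:
{"api": "play_rows", "payload": {"commands": [[[1, 0, 0.015, 0, 0], [1, 0, 0.03, 0, 0], [1, 0, 0.03, 0, 0], [1, 0.02, 0.03, -0.035, 0], [1, 0.05, 0.03, -0.0865, 0], [1, 0.075, 0.03, -0.13, 0], [1, 0.1, 0.03, -0.173, 0], [1, 0.1, 0.03, -0.25, 0], [1, 0.1, 0.03, -0.315, 0], [1, 0.1, 0.03, -0.315, 0]]]}}

```text
clock: 20.68
tcp_pos: [0.5346, 0.0837, 0.2195]
orientation: [2.432, 1.986, 0.004]
contact_force: [0.1, 1.2, 0.8]
grip_width: 0.0174
gripper_force: 59.1
```

Call:
{"api": "play_rows", "payload": {"commands": [[[1, 0.15, 0.06, 0, 0], [1, 0.3, 0.12, 0, 0], [1, 0.45, 0.12, 0, 0], [1, 0.6, 0.12, 0, 0], [1, 0.675, 0.12, 0, 0], [1, 0.675, 0.12, 0, 0]]]}}

```text
clock: 21.18
tcp_pos: [0.583, 0.2154, 0.2165]
orientation: [-2.425, -1.992, -0.001]
contact_force: [-0.5, -0.1, 0.2]
grip_width: 0.0171
gripper_force: 59.1
```

```bash
python3 - <<'E'
from h import *
g=st(); s=grab('side'); 
for q in viewer.trace(s,'filter_slide')[:1]: print(q['score'],q['rect'])
for a in (20,25,30,35):
    u=np.array([0,np.sin(np.radians(a)),np.cos(np.radians(a))]); print(a,(g-122.2*u).round(1),((proj(s,D(P0,[g-122.2*u,g-57*u]))-[190,130])*3.5).round(0).tolist())
print(((proj(s,D(P0,[[0,139,100]]))-[190,130])*3.5).round(0))
cv2.imwrite('pics/c4.png',cv2.resize(s['pixels'][130:300,190:390],None,fx=3.5,fy=3.5,interpolation=2)[:,:,::-1])
E
```

```text
t 21.18 grip dryer mm [ -8.7 219.8 235.5] th 78.8 F dryer [-0.5 -0.3  0.2] mom [ 0.01 -0.01  0.01]
0.81 [288.8, 226.1, 363.1, 286.3]
20 [ -8.7 178.  120.6] [[163.0, 393.0], [129.0, 295.0]]
25 [ -8.7 168.1 124.7] [[175.0, 380.0], [136.0, 289.0]]
30 [ -8.7 158.7 129.6] [[188.0, 366.0], [142.0, 283.0]]
35 [ -8.7 149.7 135.4] [[199.0, 351.0], [148.0, 275.0]]
[[201. 400.]]
```

View pics/c4.png

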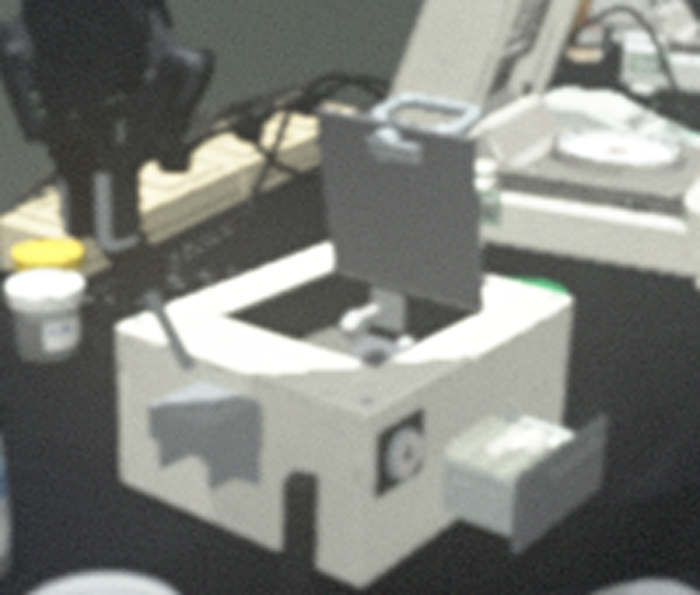

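Call:
{"api": "play_rows", "payload": {"commands": [[[1, 0.002, 0.037, 0, 0], [1, 0.002, 0.037, 0, 0], [1, 0.002, 0.037, 0, 0], [1, -0.028, 0.037, 0.052, 0], [1, -0.058, 0.037, 0.104, 0], [1, -0.072, 0.037, 0.13, 0], [1, -0.087, 0.037, 0.155, 0], [1, -0.087, 0.037, 0.155, 0]]]}}

```text
clock: 21.95
tcp_pos: [0.5871, 0.1904, 0.1841]
orientation: [-2.434, -1.986, 0.005]
contact_force: [-0.2, 0.3, -0.8]
grip_width: 0.0176
gripper_force: 59.1
```

```bash
python3 - <<'E'
from h import *
g=st(); s=grab('side'); 
for a in (30,):
    u=np.array([0,np.sin(np.radians(a)),np.cos(np.radians(a))]); print(a,(g-122.2*u).round(1),((proj(s,D(P0,[g-122.2*u,g-57*u]))-[190,150])*5).round(0).tolist())
print(((proj(s,D(P0,[[0,139,100],[22,117,100],[22,161,100],[-22,117,100],[-22,161,100]]))-[190,150])*5).round(0).tolist())
cv2.imwrite('pics/c5.png',cv2.resize(s['pixels'][150:270,190:310],None,fx=5,fy=5,interpolation=2)[:,:,::-1])
E
```

```text
t 21.95 grip dryer mm [2.000e-01 1.960e+02 2.031e+02] th 78.4 F dryer [-0.3  0.2 -0.8] mom [ 0.01  0.03 -0.07]
30 [  0.2 134.9  97.3] [[294.0, 474.0], [233.0, 364.0]]
[[287.0, 471.0], [284.0, 438.0], [207.0, 473.0], [367.0, 469.0], [290.0, 506.0]]
```

View pics/c5.png

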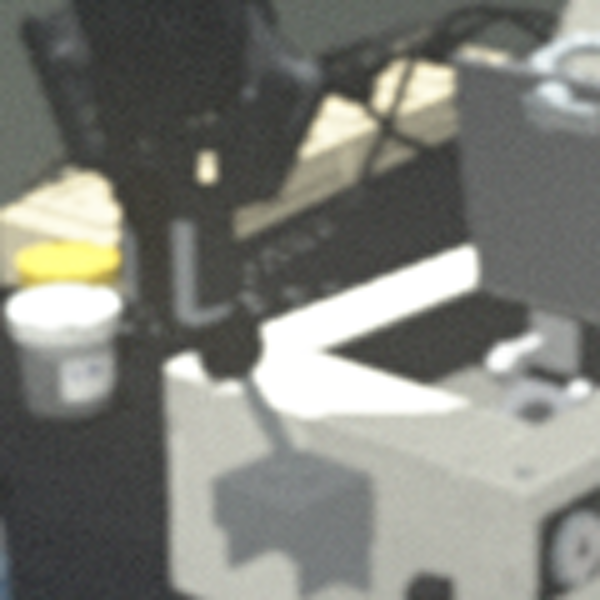

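Call:
{"api": "play_rows", "payload": {"commands": [[[1, 0.027, -0.003, 0, 0], [1, 0.027, -0.003, 0, 0], [1, 0.027, -0.003, 0, 0], [1, 0.015, -0.003, 0.022, 0], [1, 0.002, -0.003, 0.045, 0], [1, 0.002, -0.003, 0.045, 0], [1, 0.002, -0.003, 0.045, 0]]]}}

```text
clock: 22.58
tcp_pos: [0.5872, 0.1919, 0.1763]
orientation: [-2.433, -1.987, 0.002]
contact_force: [-0.2, -0.7, -0.1]
grip_width: 0.0171
gripper_force: 59.1
```

```bash
python3 - <<'E'
from h import *
g=st(); print(g-122.2*np.array([0,.5,.866]))
E
```

```text
t 22.58 grip dryer mm [  0.  197.5 195.3] th 78.5 F dryer [-0.  -0.7 -0.1] mom [-0.08 -0.06 -0.02]
[8.03938557e-04 1.36418319e+02 8.95201426e+01]
```

Call:
{"api": "play_rows", "payload": {"commands": [[[1, -0.012, 0, 0.0075, 0], [1, -0.05, 0, -0.013, 0], [1, -0.0885, 0, -0.03, 0], [1, -0.1595, 0, -0.0535, 0], [1, -0.2325, 0, -0.0685, 0], [1, -0.28, 0, -0.073, 0], [1, -0.32, 0, -0.0745, 0], [1, -0.32, 0, -0.0745, 0], [1, -0.3, 0, -0.0745, 0], [1, -0.295, 0, -0.05, 0], [1, -0.295, 0, -0.02, 0], [1, -0.295, 0, -0.02, 0]]]}}

```text
clock: 23.58
tcp_pos: [0.5746, 0.134, 0.1788]
orientation: [-2.432, -1.988, 0.006]
contact_force: [-0.4, -0.2, -0.6]
grip_width: 0.0175
gripper_force: 60.6
```

```bash
python3 - <<'E'
from h import *
g=st(); s=grab('side'); print(((proj(s,D(P0,[g-[0,0,122.2],g-[0,0,57],g+[0,0,35]]))-[190,130])*5).round(0).tolist())
cv2.imwrite('pics/c6.png',cv2.resize(s['pixels'][130:250,190:310],None,fx=5,fy=5,interpolation=2)[:,:,::-1])
E
```

```text
t 23.58 grip dryer mm [ -1.  138.3 197.8] th 78.5 F dryer [-0.4 -0.3 -0.6] mom [-0.03  0.   -0.05]
[[291.0, 627.0], [290.0, 474.0], [288.0, 242.0]]
```

View pics/c6.png

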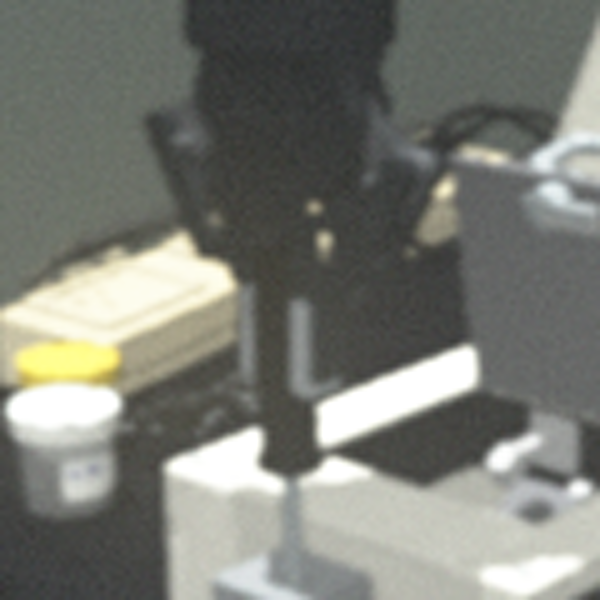

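Call:
{"api": "play_rows", "payload": {"commands": [[[1, 0, 0, 0.05, 0], [1, 0, 0, 0.1, 0], [1, 0, 0, 0.15, 0], [1, 0, 0, 0.2, 0], [1, 0, 0, 0.21, 0], [1, 0, 0, 0.21, 0]]]}}

```text
clock: 24.13
tcp_pos: [0.5748, 0.1345, 0.1375]
orientation: [-2.432, -1.987, 0.003]
contact_force: [-0.4, -0.3, 0.1]
grip_width: 0.0172
gripper_force: 60.6
```

Call:
{"api": "play_rows", "payload": {"commands": [[[1, 0, 0, 0.01, 0], [1, 0, 0, 0.022, 0], [1, 0, 0, 0.022, 0], [1, 0, 0, 0.022, 0]]]}}

```text
clock: 24.47
tcp_pos: [0.5758, 0.1348, 0.1348]
orientation: [2.433, 1.987, 0.001]
contact_force: [0.0, 0.4, -1.6]
grip_width: 0.0169
gripper_force: 60.6
```

```bash
python3 - <<'E'
from h import *
g=st()
E
```

```text
t 24.47 grip dryer mm [  0.  139.3 153.8] th 78.5 F dryer [-0.   0.4 -1.6] mom [-0.   -0.03  0.01]
```

Call:
{"api": "play_rows", "payload": {"commands": [[[1, 0, 0, 0.008, 0], [1, 0, 0, 0.012, 0], [1, 0, 0, 0.012, 0]]]}}

```text
clock: 24.72
tcp_pos: [0.5759, 0.1348, 0.1326]
orientation: [2.433, 1.987, 0.001]
contact_force: [-0.5, -1.3, 3.1]
grip_width: 0.0171
gripper_force: 61.0
```

Call:
{"api": "play_rows", "payload": {"commands": [[[0.4, 0, 0, 0, 0], [0.2, 0, 0, 0, 0], [-0.2, 0, 0, 0, 0], [-0.2, 0, 0, 0, 0], [-0.2, 0, 0, 0, 0], [-0.2, 0, 0, -0.1, 0], [-0.2, 0, 0, -0.3, 0], [-0.2, 0, 0, -0.5, 0], [-0.2, 0, 0, -0.6, 0], [-0.2, 0, 0, -0.6, 0], [-0.2, 0, 0, -0.6, 0], [-0.2, 0, 0, -0.6, 0]]]}}

```text
clock: 25.72
tcp_pos: [0.5751, 0.1343, 0.2512]
orientation: [-2.433, -1.987, 0.002]
contact_force: [-0.6, 0.0, -1.2]
grip_width: 0.0509
gripper_force: 0.0
```

```bash
python3 - <<'E'
from h import *
st(); d=grab('wrist'); s=grab('side'); t=grab('top')
for n,im in(('s',s),('w',d),('t',t)):
  for k in ['release_pin','hatch','filter_slide','latch_key','bottle_mid','dish_mid','cup_mid']:
    for q in viewer.trace(im,k)[:2]: print(n,k,round(q['score'],2),q['rect'])
print(proj(d,D(P0,[[0,139,187],[0,139,100]])).round(0).tolist())
E
```

```text
t 25.72 grip dryer mm [ -0.5 138.7 270.2] th 78.5 F dryer [-0.6 -0.1 -1.2] mom [0.04 0.01 0.02]
s release_pin 0.83 [238.3, 204.0, 255.2, 276.0]
s release_pin 0.64 [269.1, 263.2, 283.0, 328.1]
s hatch 0.7 [279.3, 159.0, 328.2, 214.8]
s filter_slide 0.81 [291.8, 227.7, 363.3, 289.3]
s latch_key 0.62 [293.5, 156.7, 327.6, 178.2]
s bottle_mid 0.75 [165.7, 236.2, 193.8, 296.8]
s dish_mid 0.61 [189.0, 293.3, 243.8, 333.6]
s cup_mid 0.3 [165.0, 236.2, 195.0, 298.9]
w release_pin 0.76 [133.9, 112.5, 188.6, 136.3]
w release_pin 0.57 [268.2, 176.6, 300.1, 229.9]
w filter_slide 0.79 [151.1, 252.0, 301.1, 330.7]
w latch_key 0.5 [153.7, 163.8, 380.5, 359.3]
w bottle_mid 0.89 [339.5, 61.0, 415.2, 117.6]
t release_pin 0.73 [277.5, 187.7, 318.7, 244.4]
t hatch 0.89 [278.4, 180.7, 317.4, 252.3]
t filter_slide 0.56 [261.6, 212.2, 287.7, 245.6]
t latch_key 0.93 [275.8, 199.7, 319.2, 231.4]
t latch_key 0.64 [260.4, 211.9, 290.5, 245.1]
t cup_mid 0.73 [356.6, 226.1, 381.9, 248.6]
[[284.0, 222.0], [284.0, 192.0]]
```

```bash
python3 -c "
from bench import r
print(r.hand_in())"
```

```text
the job is handed in; nothing more can be done
None
```

I handed the job in at about 26 s on the robot's clock. The key is turned, the hatch stands open at its stop, the filter slide is pushed out to its stop, and the pin is back home in its holder; the hand-in gave no verdict.

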